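# Load a notched rail into a snap-in drill jig

### The arm

A 6-joint arm with a two-finger parallel gripper is mounted at the origin on a cart in front of the work surface, level with it; the furniture and walls round the work are solid. World frame = base frame: x ahead of the robot, y to its left, z up, the work surface at z = 0. Lengths are in m, angles in rad, forces in N, time in s.
With the tool pointing down it reaches from about 0.375 to 0.9 m from the base axis. Payload 3.1 kg.
Tool frame: the origin (TCP) lies midway between the tips of the shut fingers; the grasp point (between the pads) lies 19 mm behind it (manip.grip_depth is the distance from the TCP to the grasp point, in m); z points along the fingers, y is the line along which they close (so a half turn about z gives the same grasp; the last joint's range is limited). The gripper opens to 85 mm and grips with 20 to 120 N. Pads are 22 mm wide; open, the fingers measure 114 mm over their backs; the gripper's body (76 mm by 85 mm) begins 54 mm behind the grasp point. The pads swing forward as they close: fully open they stand 13 mm farther back than shut.
Start: joints at [-1.486, 0.527, 1.433, -0, 1.181, -0.178], TCP at [0.162, -0.604, 0.231] pointing down, gripper open.
Joint ranges: [-3.08, 3.08], [-0.75, 2.2], [0.22, 2.44], [-1.43, 4.57], [0, 2.65], [-2.85, 2.85]. Speed limits (rad/s): [2.79, 2.79, 3.14, 3.14, 3.14, 3.14].

### API

Orientations are given as a unit quaternion [x, y, z, w].
In Python, from station import telemetry, snapshot, manip gives the robot as it stands. The module is installed in compiled form; this text tells all that it offers.
- The arm moves only by the shell command python3 -m crank 'ROWS' [OPENING] [FORCE]. ROWS is text: rows parted by semicolons, each of 6 numbers parted by spaces: the shift along the tool's x, y, z as a fraction of full scale, then the turn, a rotation vector about the tool's x, y, z as a fraction of full scale. A call has exactly 5 rows; each row shifts and turns the commanded pose from where the row before left it, along the tool's axes as they then stand; what a row does not reach is not made up. Full scale, the value 1, is 4 cm for a shift and 90 degrees for a turn. A row lasts 1/10 s, in which the tool goes at most 50 mm and 8.59 degrees, less where a joint would pass 70% of its speed; a pose out of reach is approached as far as the arm can. A call with a number of a shift or a turn outside -1 to 1 is refused whole. A call with a gripper value outside its range is refused whole. OPENING is the opening, from -1 (shut) to 1 (fully open), set as the call begins (- or left out, the last holds). The fingers move at their own pace and stop on an object; FORCE is the grip in N (left out, the last holds). Time passes only in rows, so rows that do not move let the fingers close, or fill a call up. It gives the time, the measured TCP pose, the force, the opening and the grip force at its end, in the units of the state.
- telemetry.sense(): the state, without advancing time (a new reading comes with each control period).
- snapshot(name): name is "side" or "top" or "wrist"; returns a dict with "image" (384x512x3 uint8, red, green, blue), "depth" (384x512 float32, m along the optical axis (not along the pixel's ray), 0 where there is no reading), "camera_matrix" (3x3 intrinsics, pixels), "rvec" (rotation vector, rad) and "tvec" (3), from world to camera coordinates, as OpenCV has them. Camera axes: x right, y down, z forward; pixel columns grow to the right and rows downward; lengths in m; the calibration is good to about 2 mm. A picture is of the moment at which its call begins.
- manip.sign_off(): hands the job in; it is judged then, once.
The state is a dict: "t": time; "q": joint angles; "qd": joint speeds; "tau": joint torques, N m; "tcp_pos": TCP position; "tool_rot": TCP orientation; "force": force on the tool from outside, world axes, zero at the start; "ft_torque": the same for the moment, N m; "finger_gap": opening from 0.0 (shut) to 1.0 (fully open); "gripper_force": force on a finger pad.
Only numpy, scipy, OpenCV 4.12 (cv2) and the standard library are available. Lean on these libraries where they do the work, as an engineer would, in place of code of your own. Each camera call takes 0.05 s, during which the arm holds its last target. There are 200 camera calls.

### The job

Get the drill jig ready for drilling: first take the loose off-cut off the jig's bed and lay it flat on the bench, then put the notched rail into the channel with its notch on the side of the sprung plunger and push it home, hard against the end stop. Keep it pressed steadily there for about a second while the plunger springs out into the notch, then let go and back off, leaving the rail locked in the jig. Do not shift the spring clamp, the pliers or the roll of black tape.

Things in the scene. Friction and masses are not known exactly. Their poses are not given: they have to be found in the camera images.
- jig: Drill jig screwed to the bench; fixed. Origin on the bench top under the channel's middle line; x runs along the channel from open mouth to end stop, y across, z up. Waxed plywood bed (slippery) 12 mm thick, x -170 to +135 mm, y -62 to +62 mm. Bed from x = -170 to -67 mm is an open apron. Flared lead-ins x -67 to -40 mm, 74 mm apart at the wide end, then the channel between two fences.
- jig_mouth (a point): Start of the channel proper, on the bed's upper face, jig x = -40, y = 0, z = 12 mm. Waxed wooden fences from here to jig x = +118 mm: inner faces at y = +29 and -29 mm, 16 mm wide, tops at z = 28 mm.
- jig_stop (a point): Foot of the steel end stop's upright solid face, jig x = +100, y = 0, z = 12 mm. The stop is 90 mm wide, 34 mm high. The sprung pusher pin comes out of it on the middle line, 11 mm above the bed.
- jig_bush (a point): Top of the drill bush on the low steel bridge over the channel, jig x = 0, y = 0, z = 60 mm. Bridge: x -15 to +15 mm, 90 mm wide, underside at z = 48 mm.
- plunger_nose (a point): Middle of the side plunger's tip, jig x = 61, z = 22 mm, y = -19 mm when out; moves with it. The plunger comes through the -y fence from an aluminium housing outside it (y -45 to -76 mm, top z = 38 mm) with a black pull knob at y = -101 to -113 mm. Its nose is ramped (29 degrees) towards the mouth, square towards the stop (square face at jig x = 66 mm).
- plunger (a joint): Side plunger, slides along the jig's y. 0 = sprung fully out, nose 10 mm into the channel; up to 0.012 m as it is pressed back. A rail pushed in presses it back by the ramp. Spring 2.4 N when out, 3.8 N when fully in; greased and damped, so that it takes about a quarter of a second to spring out.
- pusher (a joint): Sprung pusher pin in the end stop. 0 = fully out, rubber tip 14 mm in front of the stop's face; 0.014 m = flush with it. 5.4 N to start, 9.6 N when flush. It drives the rail back out if let go before the plunger is in the notch; else it pushes the rail back 3 mm until the notch bears on the plunger's square face (pusher about 0.011 m) and so clamps it.
- rail: Notched rail: plain hardwood bar 150 (x) x 55 (y) x 20 mm (z), 0.16 kg, lying flat. Origin at the centre of its underside. Notch 34 mm long, 12 mm deep, through the full thickness of the -y edge, x = +10 to +44 mm. The +x end goes into the channel first, axes as the jig's. Against the stop its origin is at jig x = +25 mm; locked, about +22 mm; y about 0, z = 12 mm.
- rail_notch (a point): Middle of the rail's notch: in the rail's frame x = +27, y = -21.5, z = +10 mm.
- offcut: Loose wooden off-cut, a brown plain block 45 x 100 x 33 mm (x, y, z), 0.08 kg, lying on the open apron of the jig in the rail's way. Origin at the centre of its underside, z up.
- lamp_foot (a point): Middle of the foot of the black bench lamp, on the bench top; the lamp is fixed. Foot 125 mm across and 24 mm high, then a hub 68 mm across up to z = 80 mm, then a thin post that leans about 40 mm ahead (+x) and 30 mm to the right on its way up to z = 480 mm.
- bench_edge (a point): A point on the right-hand edge of the bench top, z = 0. The edge runs straight ahead (along x); the bench's front edge crosses it 106 mm nearer to the robot (at x 106 mm less) and runs along y. The bench ends there.
- clamp: Black spring clamp lying flat, 62 x 111 x 22 mm (x, y, z), loose bystander. Origin at the centre of its underside.
- pliers: Pliers with red handles lying flat, 57 x 185 x 17 mm (x, y, z), loose bystander. Origin at the centre of its underside.
- electrical_tape: Roll of black tape lying flat, 58 mm across, 19 mm high, loose bystander. Origin at the centre of its underside.

How it is judged:
On the way, in this order (a step that is already met when the one before it is completed fails the run):
1. the off-cut lies flat on the bench top, off the jig (height (world z) of offcut between -0.006 and 0.006 m and angle between offcut's own z axis and vertical below 0.12 rad and linear speed of offcut below 0.03 m/s), for 0.2 s.
2. the rail is held pressed hard against the end stop (pusher flush within 1.5 mm) with the plunger sprung out into the notch (y of rail in the frame of jig between -0.004 and 0.004 m and z of rail in the frame of jig between 0.009 and 0.015 m and angle between rail's own z axis and vertical below 0.04 rad and angle between the x axis of rail and the x axis of jig, either way round below 0.05 rad and value of joint pusher above 0.0125 m and value of joint plunger below 0.002 m and x of rail in the frame of jig above 0.023 m), for 0.5 s.
At the end, for the whole second after the job is handed in: The off-cut lies flat on the bench, off the jig, at rest. The rail lies flat in the channel, in line with it (0.05 rad, 4 mm sideways), locked and at rest: plunger within 2 mm of fully out, in the notch; pusher pressed in over 8 mm; rail origin 18.5 to 24.5 mm along the jig's x (all of step 1 and y of rail in the frame of jig between -0.004 and 0.004 m and z of rail in the frame of jig between 0.009 and 0.015 m and angle between rail's own z axis and vertical below 0.04 rad and angle between the x axis of rail and the x axis of jig, either way round below 0.05 rad and x of rail in the frame of jig between 0.0185 and 0.0245 m and value of joint plunger below 0.002 m and value of joint pusher above 0.008 m and linear speed of rail below 0.02 m/s); the robot touches nothing.
It fails at once if the spring clamp is shifted by more than 30 mm (distance of clamp from where it was at the start of the episode above 0.03 m).
It fails at once if the pliers is shifted by more than 30 mm (distance of pliers from where it was at the start of the episode above 0.03 m).
It fails at once if the roll of black tape is shifted by more than 30 mm (distance of electrical_tape from where it was at the start of the episode above 0.03 m).
It also fails if it takes over 72 s, if anything falls off the work surface, if the arm or the gripper's body presses on something with over 40 N, if the wrist force passes 120 N, or if a joint passes its speed limit or range.

## Working session

There is one attempt and no reset: what is moved stays moved. The work goes in short steps, Python scripts to look and compute and a shell command to move; the robot and the scene stay as the last step left them, time stands still between calls to the robot, and variables do not carry over. Pictures are saved under pics/ and viewed, at most 10 in all, crops included, and the job is handed in when it is done.

```bash
mkdir -p pics; cat > h.py <<'E'
import numpy as np, cv2
from scipy.spatial.transform import Rotation as R
from station import telemetry, snapshot, manip
def cam(n):
    s=snapshot(n); s['R']=cv2.Rodrigues(np.array(s['rvec'],float))[0]; s['t']=np.array(s['tvec'],float).ravel(); return s
def ray(s,u,v,z):
    d=s['R'].T@np.linalg.inv(s['camera_matrix'])@np.array([u,v,1.]); c=-s['R'].T@s['t']
    return c+d*(z-c[2])/d[2]
def cloud(s):
    h,w=s['depth'].shape; u,v=np.meshgrid(np.arange(w),np.arange(h)); p=np.stack([u,v,np.ones_like(u)],-1)@np.linalg.inv(s['camera_matrix']).T*s['depth'][...,None]
    return (p-s['t'])@s['R']
def save(s,n): cv2.imwrite('pics/'+n,s['image'][...,::-1])
E
python3 - <<'E'
from h import *
import pickle
for n in ('top','side'):
    s=cam(n); save(s,n+'0.png'); pickle.dump(s,open(n+'.pkl','wb')); print(n,-s['R'].T@s['t'],s['R'].round(2).tolist())
print(telemetry.sense())
E
```

```text
top [0.4511302  0.1949645  1.14265737] [[0.03, -1.0, 0.01], [-0.99, -0.03, -0.1], [0.1, -0.01, -0.99]]
side [ 0.52029741 -0.55941261  0.65793684] [[1.0, -0.05, -0.02], [-0.05, -0.61, -0.79], [0.03, 0.79, -0.61]]
{'t': 0.1, 'q': array([-1.48653463e+00,  5.28377752e-01,  1.43375802e+00,  4.73936664e-06,
        1.18139860e+00, -1.78501625e-01]), 'qd': array([ 3.14552860e-04, -1.21020816e-03, -3.78244960e-03, -1.09617924e-03,
       -3.08246755e-04, -7.13756030e-05]), 'tau': array([-2.39235997e-04, -4.43303990e+01, -1.78585643e+01, -2.30631886e-04,
        3.91130816e-03,  1.49078386e-05]), 'tcp_pos': array([ 0.16231834, -0.60289836,  0.23043381]), 'tool_rot': array([ 9.91381488e-01,  1.31003064e-01,  4.79187200e-05, -9.69674525e-04]), 'force': array([ 0.4312059 , -0.23962939,  0.56744066]), 'ft_torque': array([ 0.0291888 ,  0.02120641, -0.00605837]), 'gripper_force': 0.0, 'finger_gap': 1.002225943522532}
```

View pics/top0.png

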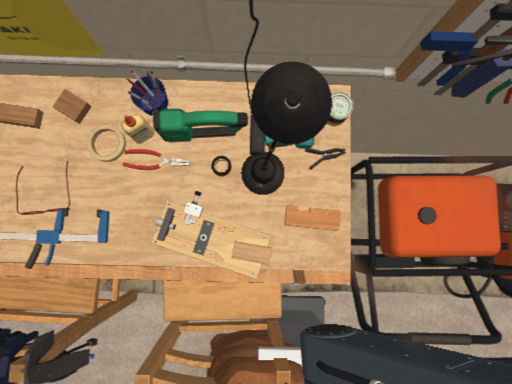

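View pics/side0.png

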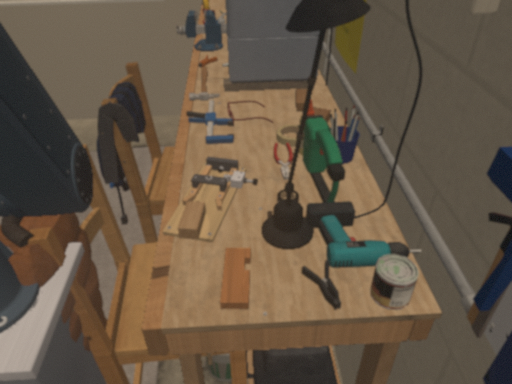

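The top view shows the jig at px (155–270, 190–275) with its mouth to the right and the plunger at the top, near (193,205). The off-cut is at about (252,251), the rail at (312,217), the tape at (221,166) and the pliers at (157,160). The clamp is at (325,157), the lamp foot at (262,173), and the bench's right edge is at column 351.

```bash
python3 - <<'E'
from h import *
import pickle
s=pickle.load(open('top.pkl','rb')); P=cloud(s)
c=s['image'][145:285,145:355]; cv2.imwrite('pics/crop.png',cv2.resize(c,None,fx=3.8,fy=3.8,interpolation=cv2.INTER_CUBIC)[...,::-1])
def rep(name,box,zlo,zhi):
    u0,u1,v0,v1=box; m=np.zeros(P.shape[:2],np.uint8); m[v0:v1,u0:u1]=(P[v0:v1,u0:u1,2]>zlo)&(P[v0:v1,u0:u1,2]<zhi)
    n,l,st,_=cv2.connectedComponentsWithStats(m)
    for i in range(1,n):
        if st[i,4]<25: continue
        q=P[l==i]; r=cv2.minAreaRect(q[:,:2].astype(np.float32))
        print(name,st[i],'z',np.median(q[:,2]).round(4),'rect',np.round(r[0],4),np.round(r[1],4),round(r[2],1),'min',q.min(0).round(3),'max',q.max(0).round(3))
rep('bench',(340,356,100,280),-.01,.008)
rep('rail',(275,350,195,240),.012,.03)
rep('offcut',(225,280,230,280),.036,.06)
rep('jighi',(150,225,180,262),.036,.08)
rep('bed',(150,280,190,280),.007,.018)
rep('tape',(205,238,150,180),.010,.03)
rep('clamp',(300,350,140,175),.008,.04)
rep('pliers',(115,195,142,178),.008,.04)
rep('lamp',(238,285,150,200),.012,.05)
E
```

```text
bench [ 340  114   12  166 1707] z -0.0012 rect [ 0.5727 -0.0734] [0.0332 0.4671] 89.8 min [ 0.339 -0.091 -0.008] max [ 0.806 -0.057  0.007]
rail [ 285  205   56   26 1038] z 0.0192 rect [0.5054 0.0193] [0.1505 0.0549] 85.5 min [ 0.473 -0.056  0.013] max [0.538 0.096 0.025]
offcut [232 242  40  23 641] z 0.0447 rect [0.4066 0.1856] [0.1002 0.0449] 81.9 min [0.378 0.134 0.038] max [0.434 0.237 0.05 ]
jighi [184 202  19  15 143] z 0.0381 rect [0.5176 0.3468] [0.0439 0.0289] 73.2 min [0.5   0.323 0.036] max [0.537 0.371 0.043]
jighi [157 208  18  33 241] z 0.0455 rect [0.4761 0.4175] [0.0188 0.0897] 73.1 min [0.433 0.397 0.037] max [0.519 0.438 0.051]
jighi [193 220  22  36 394] z 0.0547 rect [0.4439 0.3134] [0.0303 0.0895] 73.1 min [0.397 0.287 0.046] max [0.489 0.34  0.063]
bed [253 190  23   5  72] z 0.012 rect [0.5733 0.1554] [0.0112 0.0614] 1.6 min [0.568 0.125 0.008] max [0.58  0.186 0.018]
bed [161 201  25  18 163] z 0.0116 rect [0.5104 0.4054] [0.0549 0.0503] 73.2 min [0.493 0.373 0.007] max [0.54  0.438 0.016]
bed [ 152  213  119   66 2854] z 0.0117 rect [0.4388 0.2966] [0.3047 0.124 ] 72.9 min [0.337 0.136 0.007] max [0.51  0.459 0.018]
tape [212 156  20  20 213] z 0.0174 rect [0.6434 0.2759] [0.0539 0.0535] 4.1 min [0.616 0.249 0.01 ] max [0.671 0.303 0.023]
clamp [300 143  47  27 329] z 0.0201 rect [ 0.6961 -0.0069] [0.0683 0.1164] 26.7 min [ 0.642 -0.072  0.008] max [0.71 0.06 0.04]
pliers [115 142  11  17 111] z 0.023 rect [0.678  0.5606] [0.0169 0.05  ] 69.1 min [0.656 0.548 0.009] max [0.7   0.573 0.029]
pliers [125 149  40  10 154] z 0.0145 rect [0.6749 0.4923] [0.11   0.0175] 84.3 min [0.661 0.438 0.008] max [0.684 0.547 0.022]
pliers [123 158  67  12 320] z 0.0138 rect [0.6429 0.4584] [0.0265 0.1836] 6.9 min [0.627 0.367 0.008] max [0.662 0.551 0.02 ]
lamp [242 150  42  44 725] z 0.0182 rect [0.6257 0.1613] [0.1148 0.113 ] 88.3 min [0.57  0.104 0.012] max [0.683 0.219 0.05 ]
```

View pics/crop.png

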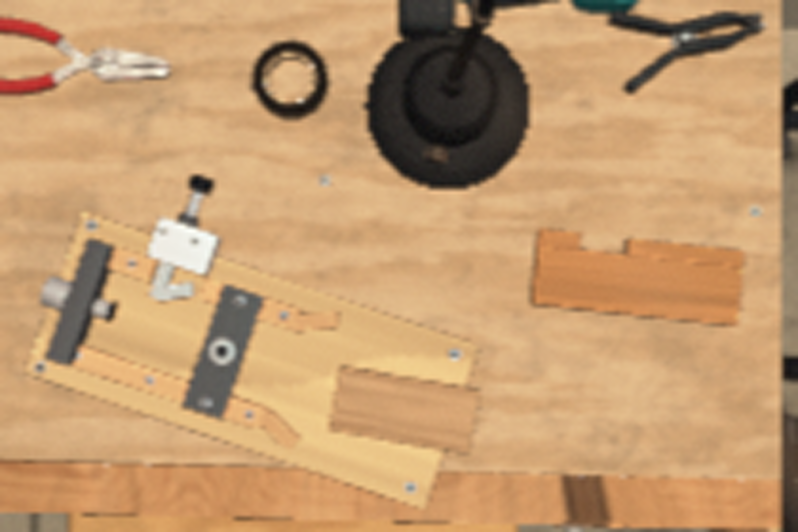

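The crop settles the geometry. The rail's notch is on its upper edge near the left end, at crop px (603,240), so it already faces the plunger side. The apron and mouth are on the right, with the off-cut at crop (405,408) on the apron. Bed and bridge agree on the jig's origin at (0.4439, 0.3133), yaw 72.9°.

```bash
cat > plan.py <<'E'
import sys; from h import *
J=np.array([.4439,.3133]); JY=72.9; U=np.array([np.cos(np.radians(JY)),np.sin(np.radians(JY))]); V=np.array([-U[1],U[0]])
def jig(x,y=0): return J+x*U+y*V
def pose(st): return np.array(st['tcp_pos']),R.from_quat(st['tool_rot'])
def down(yaw): a=np.radians(yaw)/2; return R.from_quat([np.cos(a),np.sin(a),0,0])
def plan(p0,r0,x,y,z,yaw,n):
    t=down(yaw); rv=(r0.inv()*t).as_rotvec()/n; p=np.array([x,y,z])
    for i in range(n):
        r=r0*R.from_rotvec(rv*i); d=r.inv().apply((p-p0)/n)/.04
        print(' '.join(f'{v:.3f}' for v in [*d,*(rv/(np.pi/2))]),end='; ' if (i+1)%5 else '\n')
    return p,t
if __name__=='__main__':
    p,r=pose(telemetry.sense())
    for a in sys.argv[1:]:   # x,y,z,yaw,n
        f=a.split(','); v=[float(k) for k in f[-4:]]
        xy=jig(float(f[0][1:]),float(f[1])) if a[0]=='j' else (float(f[0]),float(f[1]))
        p,r=plan(p,r,*xy,float(f[2]),float(f[3]),int(f[4])); print()
E
python3 plan.py .44,-.25,.23,40,15 .41,.17,.16,81.9,15 .4066,.1856,.10,81.9,5
```

```text
0.600 -0.448 0.002 -0.000 -0.000 -0.018; 0.612 -0.430 0.002 -0.000 -0.000 -0.018; 0.625 -0.412 0.002 -0.000 -0.000 -0.018; 0.636 -0.394 0.002 -0.000 -0.000 -0.018; 0.648 -0.375 0.001 -0.000 -0.000 -0.018
0.658 -0.356 0.001 -0.000 -0.000 -0.018; 0.668 -0.337 0.001 -0.000 -0.000 -0.018; 0.678 -0.318 0.001 -0.000 -0.000 -0.018; 0.687 -0.298 0.001 -0.000 -0.000 -0.018; 0.695 -0.278 0.001 -0.000 -0.000 -0.018
0.703 -0.257 0.001 -0.000 -0.000 -0.018; 0.710 -0.237 0.001 -0.000 -0.000 -0.018; 0.717 -0.216 0.001 -0.000 -0.000 -0.018; 0.722 -0.195 0.001 -0.000 -0.000 -0.018; 0.728 -0.174 0.001 -0.000 -0.000 -0.018

0.412 -0.568 0.117 0.000 0.000 -0.031; 0.439 -0.548 0.117 0.000 0.000 -0.031; 0.465 -0.526 0.117 0.000 0.000 -0.031; 0.490 -0.502 0.117 0.000 0.000 -0.031; 0.514 -0.478 0.117 0.000 0.000 -0.031
0.537 -0.452 0.117 0.000 0.000 -0.031; 0.558 -0.426 0.117 0.000 0.000 -0.031; 0.578 -0.398 0.117 0.000 0.000 -0.031; 0.597 -0.369 0.117 0.000 0.000 -0.031; 0.614 -0.340 0.117 0.000 0.000 -0.031
0.630 -0.309 0.117 0.000 0.000 -0.031; 0.644 -0.278 0.117 0.000 0.000 -0.031; 0.657 -0.247 0.117 0.000 0.000 -0.031; 0.668 -0.214 0.117 0.000 0.000 -0.031; 0.678 -0.181 0.117 0.000 0.000 -0.031

0.075 -0.028 0.300 0.000 0.000 0.000; 0.075 -0.028 0.300 0.000 0.000 0.000; 0.075 -0.028 0.300 0.000 0.000 0.000; 0.075 -0.028 0.300 0.000 0.000 0.000; 0.075 -0.028 0.300 0.000 0.000 0.000
```

```bash
python3 -m crank '0.6 -0.45 0 0 0 -0.018; 0.61 -0.43 0 0 0 -0.018; 0.62 -0.41 0 0 0 -0.018; 0.64 -0.39 0 0 0 -0.018; 0.65 -0.375 0 0 0 -0.018' 1 40
python3 -m crank '0.66 -0.36 0 0 0 -0.018; 0.67 -0.34 0 0 0 -0.018; 0.68 -0.32 0 0 0 -0.018; 0.69 -0.3 0 0 0 -0.018; 0.69 -0.28 0 0 0 -0.018'
python3 -m crank '0.7 -0.26 0 0 0 -0.018; 0.71 -0.24 0 0 0 -0.018; 0.72 -0.22 0 0 0 -0.018; 0.72 -0.2 0 0 0 -0.018; 0.73 -0.17 0 0 0 -0.018'
python3 -m crank '0.41 -0.57 0.12 0 0 -0.031; 0.44 -0.55 0.12 0 0 -0.031; 0.465 -0.53 0.12 0 0 -0.031; 0.49 -0.5 0.12 0 0 -0.031; 0.51 -0.48 0.12 0 0 -0.031'
python3 -m crank '0.54 -0.45 0.12 0 0 -0.031; 0.56 -0.43 0.12 0 0 -0.031; 0.58 -0.4 0.12 0 0 -0.031; 0.6 -0.37 0.12 0 0 -0.031; 0.61 -0.34 0.12 0 0 -0.031'
python3 -m crank '0.63 -0.31 0.12 0 0 -0.031; 0.64 -0.28 0.12 0 0 -0.031; 0.66 -0.25 0.12 0 0 -0.031; 0.67 -0.21 0.12 0 0 -0.031; 0.68 -0.18 0.12 0 0 -0.031'
python3 plan.py .4066,.1856,.10,81.9,5 .4066,.1856,.022,81.9,5
```

```text
t: 0.6
tcp_pos: [0.2556, -0.4849, 0.2309]
tool_rot: [0.98, 0.201, 0.0, -0.0]
force: [-0.4, -0.0, 0.3]
finger_gap: 0.999
gripper_force: 0.0
t: 1.1
tcp_pos: [0.3487, -0.3672, 0.231]
tool_rot: [0.963, 0.27, -0.0, -0.0]
force: [0.4, -0.2, -0.3]
finger_gap: 1.002
gripper_force: 0.0
t: 1.6
tcp_pos: [0.4421, -0.2501, 0.231]
tool_rot: [0.941, 0.337, -0.0, -0.0]
force: [-0.2, -0.0, -0.2]
finger_gap: 1.001
gripper_force: 0.0
t: 2.1
tcp_pos: [0.4325, -0.1099, 0.2069]
tool_rot: [0.893, 0.449, -0.0, -0.0]
force: [0.4, 1.0, 0.9]
finger_gap: 0.997
gripper_force: 0.0
t: 2.6
tcp_pos: [0.4241, 0.0304, 0.183]
tool_rot: [0.832, 0.555, -0.0, -0.0]
force: [0.2, -0.6, 0.2]
finger_gap: 1.0
gripper_force: 0.0
t: 3.1
tcp_pos: [0.4158, 0.1707, 0.159]
tool_rot: [0.759, 0.652, -0.0, -0.0]
force: [0.8, 0.2, 0.2]
finger_gap: 1.0
gripper_force: 0.0
0.067 -0.057 0.295 -0.000 0.000 -0.001; 0.067 -0.057 0.295 -0.000 0.000 -0.001; 0.067 -0.057 0.295 -0.000 0.000 -0.001; 0.067 -0.056 0.295 -0.000 0.000 -0.001; 0.067 -0.056 0.295 -0.000 0.000 -0.001

0.000 0.000 0.390 0.000 0.000 0.000; 0.000 0.000 0.390 0.000 0.000 0.000; 0.000 0.000 0.390 0.000 0.000 0.000; 0.000 0.000 0.390 0.000 0.000 0.000; 0.000 0.000 0.390 0.000 0.000 0.000
```

```bash
python3 -m crank '0.067 -0.057 0.295 0 0 -0.001; 0.067 -0.057 0.295 0 0 -0.001; 0.067 -0.057 0.295 0 0 -0.001; 0.067 -0.057 0.295 0 0 -0.001; 0.067 -0.057 0.295 0 0 -0.001' >/dev/null
python3 -m crank '0 0 0.39 0 0 0; 0 0 0.39 0 0 0; 0 0 0.39 0 0 0; 0 0 0.39 0 0 0; 0 0 0.39 0 0 0'
python3 -m crank '0 0 0 0 0 0; 0 0 0 0 0 0; 0 0 0 0 0 0; 0 0 0 0 0 0; 0 0 0 0 0 0' -1 40
python3 -m crank '0 0 0 0 0 0; 0 0 0 0 0 0; 0 0 0 0 0 0; 0 0 0 0 0 0; 0 0 0 0 0 0'
python3 -m crank '0 0 -0.4 0 0 0; 0 0 -0.4 0 0 0; 0 0 -0.4 0 0 0; 0 0 -0.4 0 0 0; 0 0 -0.4 0 0 0'
python3 plan.py .405,.01,.1,90,10 .405,.01,.012,90,5
```

```text
t: 4.1
tcp_pos: [0.407, 0.1845, 0.0215]
tool_rot: [0.757, 0.654, -0.0, -0.0]
force: [0.3, -0.1, -0.1]
finger_gap: 1.003
gripper_force: 0.0
t: 4.6
tcp_pos: [0.4073, 0.1846, 0.023]
tool_rot: [0.757, 0.654, 0.001, 0.0]
force: [-0.5, 0.1, 2.2]
finger_gap: 0.518
gripper_force: 41.9
t: 5.1
tcp_pos: [0.4073, 0.1846, 0.023]
tool_rot: [0.757, 0.654, 0.001, 0.0]
force: [-0.4, 0.9, 6.1]
finger_gap: 0.515
gripper_force: 42.3
t: 5.6
tcp_pos: [0.4066, 0.1844, 0.1029]
tool_rot: [0.757, 0.654, -0.0, -0.0]
force: [-0.2, -0.3, -1.5]
finger_gap: 0.518
gripper_force: 41.3
-0.432 0.059 0.007 -0.000 0.000 -0.009; -0.433 0.053 0.007 -0.000 0.000 -0.009; -0.434 0.047 0.007 -0.000 0.000 -0.009; -0.434 0.040 0.007 -0.000 0.000 -0.009; -0.435 0.034 0.007 -0.000 0.000 -0.009
-0.435 0.028 0.007 -0.000 0.000 -0.009; -0.436 0.021 0.007 -0.000 0.000 -0.009; -0.436 0.015 0.007 -0.000 0.000 -0.009; -0.436 0.009 0.007 -0.000 0.000 -0.009; -0.436 0.002 0.007 -0.000 0.000 -0.009

0.000 0.000 0.440 0.000 0.000 0.000; 0.000 0.000 0.440 0.000 0.000 0.000; 0.000 0.000 0.440 0.000 0.000 0.000; 0.000 0.000 0.440 0.000 0.000 0.000; 0.000 0.000 0.440 0.000 0.000 0.000
```

```bash
python3 -m crank '-0.43 0.06 0 0 0 -0.009; -0.43 0.053 0 0 0 -0.009; -0.43 0.047 0 0 0 -0.009; -0.43 0.04 0 0 0 -0.009; -0.43 0.034 0 0 0 -0.009' >/dev/null
python3 -m crank '-0.43 0.028 0 0 0 -0.009; -0.43 0.02 0 0 0 -0.009; -0.43 0.015 0 0 0 -0.009; -0.43 0.009 0 0 0 -0.009; -0.43 0.002 0 0 0 -0.009'
python3 -m crank '0 0 0.5 0 0 0; 0 0 0.5 0 0 0; 0 0 0.5 0 0 0; 0 0 0.4 0 0 0; 0 0 0.2 0 0 0'
python3 -m crank '0 0 0.1 0 0 0; 0 0 0.05 0 0 0; 0 0 0 0 0 0; 0 0 0 0 0 0; 0 0 0 0 0 0'
```

```text
t: 6.6
tcp_pos: [0.4049, 0.0112, 0.1023]
tool_rot: [0.708, 0.706, -0.0, -0.0]
force: [0.2, 0.5, -0.9]
finger_gap: 0.517
gripper_force: 41.5
t: 7.1
tcp_pos: [0.4047, 0.0119, 0.0172]
tool_rot: [0.709, 0.706, -0.0, -0.001]
force: [-0.6, -1.1, -1.4]
finger_gap: 0.517
gripper_force: 41.4
t: 7.6
tcp_pos: [0.4054, 0.0119, 0.0128]
tool_rot: [0.709, 0.706, 0.0, 0.0]
force: [-0.6, 0.2, -1.2]
finger_gap: 0.515
gripper_force: 41.4
```

```bash
python3 -m crank '0 0 0.03 0 0 0; 0 0 0.02 0 0 0; 0 0 0 0 0 0; 0 0 0 0 0 0; 0 0 0 0 0 0'
python3 -m crank '0 0 0 0 0 0; 0 0 0 0 0 0; 0 0 0 0 0 0; 0 0 0 0 0 0; 0 0 0 0 0 0' 1
python3 -m crank '0 0 -0.3 0 0 0; 0 0 -0.4 0 0 0; 0 0 -0.5 0 0 0; 0 0 -0.5 0 0 0; 0 0 -0.5 0 0 0'
# rail grasp at rail x=-40
python3 - <<'E'
from h import *
s=cam('top'); P=cloud(s)
save(s,'top1.png')
for nm,b,lo,hi in(('rail',(275,350,195,240),.012,.03),('off',(270,350,235,275),.022,.06)):
    u0,u1,v0,v1=b;q=P[v0:v1,u0:u1].reshape(-1,3);q=q[(q[:,2]>lo)&(q[:,2]<hi)];r=cv2.minAreaRect(q[:,:2].astype(np.float32));print(nm,r,np.median(q[:,2]))
E
python3 plan.py .503,-.02,.09,85.5,5 .5023,-.0206,.005,85.5,5
```

```text
t: 8.1
tcp_pos: [0.4053, 0.0119, 0.011]
tool_rot: [0.709, 0.706, 0.0, 0.001]
force: [-0.5, -0.9, 7.8]
finger_gap: 0.519
gripper_force: 42.4
t: 8.6
tcp_pos: [0.405, 0.0119, 0.0102]
tool_rot: [0.709, 0.706, -0.0, -0.0]
force: [-0.3, -0.1, -0.6]
finger_gap: 1.0
gripper_force: 0.0
t: 9.1
tcp_pos: [0.4047, 0.012, 0.0989]
tool_rot: [0.709, 0.706, -0.0, -0.0]
force: [0.1, 0.3, 0.2]
finger_gap: 0.999
gripper_force: 0.0
rail ((0.5055333971977234, 0.019261091947555542), (0.14982585608959198, 0.05511058494448662), 85.6036376953125) 0.019316881923321084
off ((0.4036438465118408, 0.03620937094092369), (0.042887236922979355, 0.05457292124629021), 1.5721758604049683) 0.032110584052719625
-0.157 0.485 0.058 0.001 0.000 0.010; -0.150 0.487 0.057 0.001 0.000 0.010; -0.143 0.490 0.057 0.001 0.000 0.010; -0.135 0.492 0.056 0.001 0.000 0.010; -0.128 0.494 0.056 0.001 0.000 0.010

-0.003 -0.003 0.425 0.000 0.000 0.000; -0.003 -0.003 0.425 0.000 0.000 0.000; -0.003 -0.003 0.425 0.000 0.000 0.000; -0.003 -0.003 0.425 0.000 0.000 0.000; -0.003 -0.003 0.425 0.000 0.000 0.000
```

```bash
python3 -m crank '-0.157 0.485 0.057 0 0 0.01; -0.15 0.487 0.057 0 0 0.01; -0.143 0.49 0.057 0 0 0.01; -0.135 0.492 0.057 0 0 0.01; -0.128 0.494 0.057 0 0 0.01' >/dev/null
python3 -m crank '0 0 0.45 0 0 0; 0 0 0.45 0 0 0; 0 0 0.45 0 0 0; 0 0 0.45 0 0 0; 0 0 0.37 0 0 0'
python3 -m crank '0 0 0 0 0 0; 0 0 0 0 0 0; 0 0 0 0 0 0; 0 0 0 0 0 0; 0 0 0 0 0 0' -1 40
python3 -m crank '0 0 0 0 0 0; 0 0 0 0 0 0; 0 0 0 0 0 0; 0 0 0 0 0 0; 0 0 0 0 0 0'
python3 -m crank '0 0 -0.4 0 0 0; 0 0 -0.4 0 0 0; 0 0 -0.4 0 0 0; 0 0 -0.4 0 0 0; 0 0 -0.3 0 0 0'
python3 plan.py j-155,0,.085,72.9,10
```

```text
t: 10.15
tcp_pos: [0.5013, -0.02, -0.0013]
tool_rot: [0.736, 0.677, -0.0, -0.001]
force: [0.0, -0.1, 0.5]
finger_gap: 0.997
gripper_force: 0.0
t: 10.65
tcp_pos: [0.5022, -0.0201, 0.0006]
tool_rot: [0.736, 0.677, 0.0, 0.0]
force: [-0.3, -1.0, -1.3]
finger_gap: 0.628
gripper_force: 43.1
t: 11.15
tcp_pos: [0.5022, -0.0202, 0.0004]
tool_rot: [0.736, 0.677, 0.0, 0.0]
force: [-0.5, -1.3, 4.6]
finger_gap: 0.629
gripper_force: 43.8
t: 11.65
tcp_pos: [0.5016, -0.02, 0.0766]
tool_rot: [0.736, 0.677, -0.0, -0.0]
force: [0.3, 0.3, -2.2]
finger_gap: 0.636
gripper_force: 43.2
-377.692 -83.197 0.002 -0.000 0.000 0.014; -379.399 -75.026 -0.002 -0.000 0.000 0.014; -380.930 -66.821 -0.006 -0.000 0.000 0.014; -382.283 -58.585 -0.009 -0.000 0.000 0.014; -383.458 -50.321 -0.012 -0.000 0.000 0.014
-384.455 -42.034 -0.015 -0.000 0.000 0.014; -385.273 -33.728 -0.017 -0.000 0.000 0.014; -385.911 -25.405 -0.019 -0.000 0.000 0.014; -386.369 -17.071 -0.020 -0.000 0.000 0.014; -386.648 -8.729 -0.021 -0.000 0.000 0.014
```

```bash
python3 plan.py j-.170,0,.077,72.9,10 j-.170,0,.018,72.9,5
```

```text
0.403 -0.304 -0.001 -0.000 0.000 0.014; 0.397 -0.312 -0.001 -0.000 0.000 0.014; 0.390 -0.321 -0.001 -0.000 0.000 0.014; 0.383 -0.329 -0.001 -0.000 0.000 0.014; 0.376 -0.337 -0.001 -0.000 0.000 0.014
0.368 -0.345 -0.001 -0.000 0.000 0.014; 0.361 -0.353 -0.001 -0.000 0.000 0.014; 0.353 -0.361 -0.001 -0.000 0.000 0.014; 0.345 -0.368 -0.001 -0.000 0.000 0.014; 0.337 -0.376 -0.001 -0.000 0.000 0.014

0.000 0.000 0.295 0.000 0.000 0.000; 0.000 0.000 0.295 0.000 0.000 0.000; 0.000 0.000 0.295 0.000 0.000 0.000; 0.000 0.000 0.295 0.000 0.000 0.000; 0.000 0.000 0.295 0.000 0.000 0.000
```

```bash
python3 -m crank '0.4 -0.304 0 0 0 0.014; 0.397 -0.312 0 0 0 0.014; 0.39 -0.321 0 0 0 0.014; 0.383 -0.329 0 0 0 0.014; 0.376 -0.337 0 0 0 0.014' >/dev/null
python3 -m crank '0.368 -0.345 0 0 0 0.014; 0.361 -0.353 0 0 0 0.014; 0.353 -0.361 0 0 0 0.014; 0.345 -0.368 0 0 0 0.014; 0.337 -0.376 0 0 0 0.014'
python3 -m crank '0 0 0.25 0 0 0; 0 0 0.25 0 0 0; 0 0 0.25 0 0 0; 0 0 0.25 0 0 0; 0 0 0.15 0 0 0'
python3 - <<'E'
from h import *; from plan import *
s=cam('top'); P=cloud(s); save(s,'top2.png')
p,r=pose(telemetry.sense()); d=p[:2]-J; print('tcp jig',d@U,d@V,p[2],r.as_quat())
c=s['image'][180:290,150:300]; cv2.imwrite('pics/crop2.png',cv2.resize(c,None,fx=5,fy=5,interpolation=cv2.INTER_CUBIC)[...,::-1])
q=P[235:275,265:330].reshape(-1,3);q=q[(q[:,2]>.022)&(q[:,2]<.045)];print('off',cv2.minAreaRect(q[:,:2].astype(np.float32)),np.median(q[:,2]))
E
```

```text
t: 12.65
tcp_pos: [0.3938, 0.1514, 0.0759]
tool_rot: [0.806, 0.592, -0.0, -0.0]
force: [-0.3, -0.1, -2.3]
finger_gap: 0.633
gripper_force: 43.2
t: 13.15
tcp_pos: [0.3946, 0.1502, 0.0288]
tool_rot: [0.806, 0.592, -0.001, -0.0]
force: [-1.0, -0.6, -1.7]
finger_gap: 0.635
gripper_force: 43.2
tcp jig -0.17044285008635993 -0.0005089663547470508 0.02839002901403141 [ 8.05954960e-01  5.91975636e-01 -1.03694603e-03 -6.10846880e-04]
off ((0.4039877653121948, 0.01586356945335865), (0.07972986996173859, 0.044885240495204926), 89.33891296386719) 0.032282201779689094
```

View pics/crop2.png

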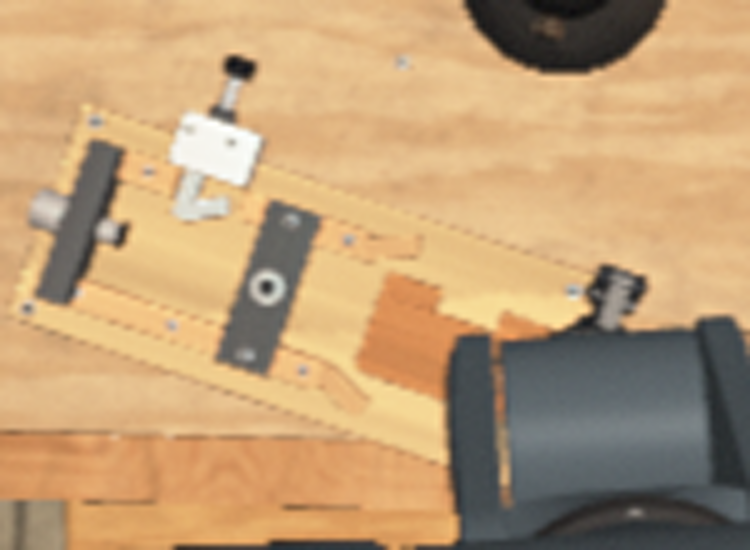

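The crop shows the rail lined up with the channel. Its front face is at about (372,315), between the lead-ins, and the notch is on the plunger side at (470,300).

```bash
python3 - <<'E'
from h import *; from plan import *
s=cam('top'); q=cloud(s)[200:285,150:300].reshape(-1,3)
d=q[:,:2]-J; x=d@U;y=d@V;m=(x>-.12)&(x<-.02)&(abs(y)<.045)&(q[:,2]>.04)&(q[:,2]<.056)
x,y=x[m],y[m]; print('front',x.max())
for a in (-.07,-.08,-.09,-.1,-.11):
    k=abs(x-a)<.005; print(a,y[k].min().round(4),y[k].max().round(4))
E
python3 -m crank '0 0 0.12 0 0 0; 0 0 0.1 0 0 0; 0 0 0.08 0 0 0; 0 0 0.05 0 0 0; 0 0 0 0 0 0'
```

```text
front -0.05621267791950148
-0.07 -0.0275 0.0257
-0.08 -0.0276 0.0265
-0.09 -0.0268 0.0263
-0.1 -0.0152 0.0274
-0.11 -0.0152 -0.011
t: 13.75
tcp_pos: [0.3945, 0.1508, 0.016]
tool_rot: [0.806, 0.592, -0.0, -0.0]
force: [-0.4, -0.8, -1.9]
finger_gap: 0.633
gripper_force: 43.3
```

```bash
python3 -m crank '0.1 -0.01 0.04 0 0 0; 0.15 0 0.02 0 0 0; 0.2 0 0 0 0 0; 0.2 0 0 0 0 0; 0.2 0 0 0 0 0'
python3 -m crank '0.2 0 0 0 0 0; 0.2 0 0 0 0 0; 0.2 0 0 0 0 0; 0.2 0 0 0 0 0; 0.1 0 0 0 0 0'
python3 -c "
from plan import *
s=telemetry.sense();p,r=pose(s);d=p[:2]-J;print(d@U,d@V,p[2],s['force'])"
```

```text
t: 14.25
tcp_pos: [0.4047, 0.1843, 0.0138]
tool_rot: [0.805, 0.593, 0.0, 0.0]
force: [-1.2, -0.4, -2.5]
finger_gap: 0.632
gripper_force: 43.3
t: 14.75
tcp_pos: [0.4155, 0.2186, 0.0137]
tool_rot: [0.805, 0.593, 0.0, 0.0]
force: [0.1, -1.4, -2.6]
finger_gap: 0.635
gripper_force: 43.3
-0.0988886772662133 -0.0006871307291279327 0.013716918634458588 [ 0.14617414 -1.42939144 -2.58036018]
```

```bash
python3 -m crank '0.15 0 0 0 0 0; 0.15 0 0 0 0 0; 0.07 0 0.02 0 0 0; 0 0 0.02 0 0 0; 0 0 0 0 0 0'
python3 -m crank '0 0 0 0 0 0; 0 0 0 0 0 0; 0 0 0 0 0 0; 0 0 0 0 0 0; 0 0 0 0 0 0' 1
python3 -m crank '0 0 -0.3 0 0 0; 0 0 -0.4 0 0 0; 0 0 -0.4 0 0 0; 0 0 -0.4 0 0 0; 0 0 -0.4 0 0 0'
python3 - <<'E'
from h import *; from plan import *
s=cam('top'); q=cloud(s)[200:285,150:300].reshape(-1,3)
d=q[:,:2]-J; x=d@U;y=d@V;m=(x>-.16)&(x<.1)&(abs(y)<.045)&(q[:,2]>.024)&(q[:,2]<.039)
x,y=x[m],y[m]; print('x',x.min(),x.max())
p,r=pose(telemetry.sense());d=p[:2]-J;print(d@U,d@V,p[2])
c=s['image'][180:290,150:300]; cv2.imwrite('pics/crop3.png',cv2.resize(c,None,fx=5,fy=5,interpolation=cv2.INTER_CUBIC)[...,::-1])
E
python3 plan.py j-.16,0,.095,72.9,5
```

```text
t: 15.25
tcp_pos: [0.4199, 0.2322, 0.0125]
tool_rot: [0.806, 0.592, 0.001, 0.0]
force: [0.6, 1.8, 2.9]
finger_gap: 0.626
gripper_force: 43.6
t: 15.75
tcp_pos: [0.4194, 0.2317, 0.0121]
tool_rot: [0.806, 0.592, -0.0, -0.0]
force: [-0.5, 0.1, 0.4]
finger_gap: 0.996
gripper_force: 0.0
t: 16.25
tcp_pos: [0.4194, 0.2319, 0.0895]
tool_rot: [0.806, 0.592, 0.0, 0.0]
force: [0.4, 0.1, 0.8]
finger_gap: 1.001
gripper_force: 0.0
x -0.11760086703970951 0.09995339629715266
-0.08422078770318049 -0.0015834678022462918 0.09150867304423077
-0.379 -0.006 -0.018 0.001 -0.000 -0.001; -0.379 -0.007 -0.018 0.001 -0.000 -0.001; -0.379 -0.007 -0.018 0.001 -0.000 -0.001; -0.379 -0.007 -0.018 0.001 -0.000 -0.001; -0.379 -0.008 -0.018 0.001 -0.000 -0.001
```

View pics/crop3.png

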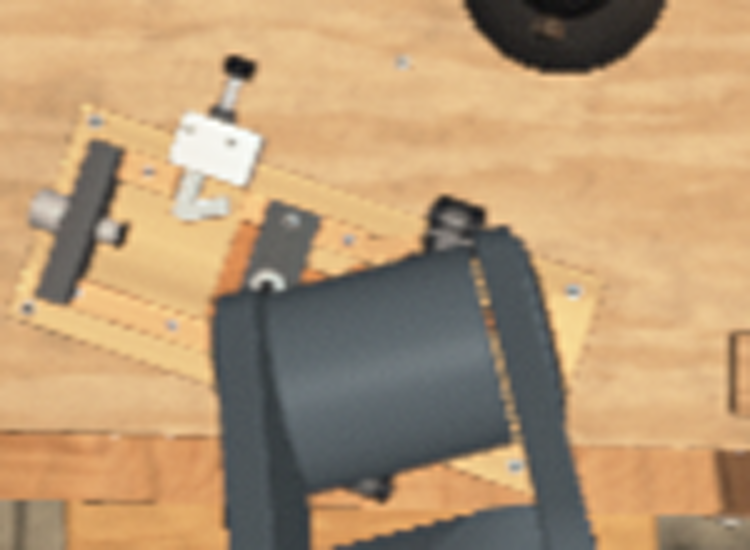

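Rail front is past the bridge at (235,265). Next I back off, shut the fingers, and lower behind the rail to push.

```bash
python3 -m crank '-0.38 -0.007 0 0 0 0; -0.38 -0.007 0 0 0 0; -0.38 -0.007 0 0 0 0; -0.38 -0.007 0 0 0 0; -0.38 -0.007 0 0 0 0' -1 40
python3 -m crank '0 0 0.4 0 0 0; 0 0 0.4 0 0 0; 0 0 0.4 0 0 0; 0 0 0.4 0 0 0; 0 0 0.25 0 0 0'
python3 -c "
from plan import *
s=telemetry.sense();p,r=pose(s);d=p[:2]-J;print(d@U,d@V,p[2],s['force']); q=cloud(cam('top'))[200:285,150:300].reshape(-1,3)
d=q[:,:2]-J; x=d@U;y=d@V;m=(x>-.15)&(x<.08)&(abs(y)<.02)&(q[:,2]>.024)&(q[:,2]<.039);print(x[m].min(),x[m].max())"
```

```text
t: 16.8
tcp_pos: [0.3935, 0.158, 0.0873]
tool_rot: [0.806, 0.592, -0.002, -0.001]
force: [-0.5, -1.3, -0.4]
finger_gap: 0.145
gripper_force: 0.0
t: 17.3
tcp_pos: [0.3936, 0.1585, 0.0127]
tool_rot: [0.806, 0.592, -0.002, -0.001]
force: [0.8, 0.8, 0.3]
finger_gap: -0.003
gripper_force: 0.0
-0.1627335637097325 0.0025392850450022403 0.012674554224526586 [0.77620852 0.75572848 0.33221084]
-0.12013557970843085 0.06075653570923568
```

```bash
python3 plan.py j-.14,0,.02,72.9,5; python3 -m crank '0.1 0.012 -0.03 0 0 0; 0.1 0.012 -0.03 0 0 0; 0.1 0.012 -0.03 0 0 0; 0.1 0.012 -0.03 0 0 0; 0.1 0.012 -0.03 0 0 0'
python3 -c "
from plan import *
s=telemetry.sense();p,r=pose(s);d=p[:2]-J;print(d@U,d@V,p[2],s['force'])"
```

```text
0.113 0.012 -0.039 -0.001 0.000 -0.001; 0.113 0.012 -0.039 -0.001 0.000 -0.001; 0.113 0.013 -0.039 -0.001 0.000 -0.001; 0.113 0.013 -0.039 -0.001 0.000 -0.001; 0.113 0.013 -0.038 -0.001 0.000 -0.001

t: 17.85
tcp_pos: [0.4041, 0.1786, 0.0206]
tool_rot: [0.806, 0.593, 0.0, 0.0]
force: [0.8, 0.1, 0.3]
finger_gap: -0.003
gripper_force: 0.0
-0.14043192221780806 -0.0015762366573374917 0.020571403642971716 [0.84305838 0.14960599 0.29681177]
```

```bash
for i in 1; do python3 -m crank '0.2 -0.01 0.02 0 0 0; 0.2 -0.01 0.02 0 0 0; 0.2 -0.01 0.01 0 0 0; 0.2 0 0 0 0 0; 0.2 0 0 0 0 0'; done
python3 -m crank '0.15 0 0 0 0 0; 0.15 0 0 0 0 0; 0.15 0 0 0 0 0; 0.1 0 0 0 0 0; 0.1 0 0 0 0 0'
python3 -c "
from plan import *
s=telemetry.sense();p,r=pose(s);d=p[:2]-J;print(d@U,d@V,p[2],s['force'][:2]@U)"
```

```text
t: 18.35
tcp_pos: [0.4139, 0.2148, 0.0182]
tool_rot: [0.805, 0.594, -0.002, 0.001]
force: [-1.2, -29.4, 8.8]
finger_gap: -0.0
gripper_force: 15.2
t: 18.85
tcp_pos: [0.4214, 0.2413, 0.0181]
tool_rot: [0.805, 0.593, -0.001, -0.0]
force: [-0.3, -5.3, 3.3]
finger_gap: -0.005
gripper_force: 2.6
-0.07545063620904263 0.0003304338732357595 0.018073531912650802 -5.111222199881303
```

```bash
python3 -m crank '0.06 0 0 0 0 0; 0.06 0 0 0 0 0; 0.06 0 0 0 0 0; 0.06 0 0 0 0 0; 0 0 0 0 0 0'
python3 - <<'E'
from plan import *
s=telemetry.sense();p,r=pose(s);d=p[:2]-J;print(d@U,d@V,p[2],s['force'][:2]@U)
s=cam('top'); q=cloud(s)[200:285,150:300].reshape(-1,3)
d=q[:,:2]-J; x=d@U;y=d@V;m=(x>.02)&(x<.104)&(abs(y)<.012)&(q[:,2]>.026)&(q[:,2]<.037);print(np.sort(x[m])[-8:])
c=s['image'][180:270,145:245]; cv2.imwrite('pics/crop4.png',cv2.resize(c,None,fx=6,fy=6,interpolation=cv2.INTER_CUBIC)[...,::-1])
E
```

```text
t: 19.35
tcp_pos: [0.4234, 0.2486, 0.0181]
tool_rot: [0.805, 0.593, -0.003, 0.0]
force: [-0.8, -13.5, 4.7]
finger_gap: 0.001
gripper_force: 6.4
-0.06791215608639681 0.0005773555436134233 0.018099983611509624 -13.15202991229768
[0.09994012 0.10008969 0.10034135 0.10035263 0.10043075 0.1005773
 0.10066781 0.10097904]
```

View pics/crop4.png

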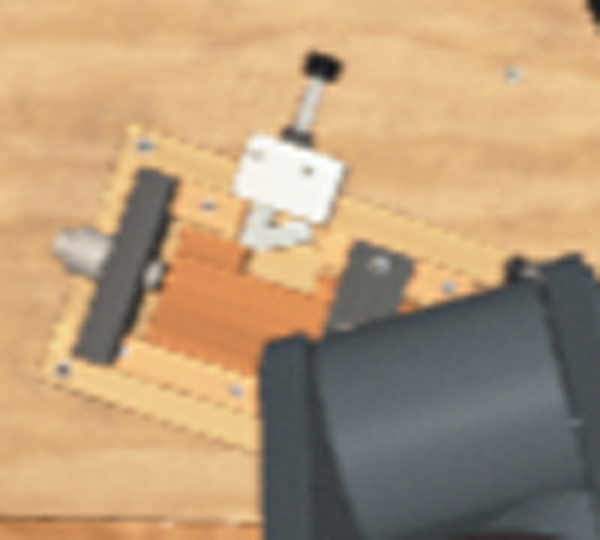

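The rail front at (165,270) is in contact with the pusher pin, about 6 mm from the stop, and the plunger is at the notch's edge at (250,240). I push on gently.

```bash
python3 -m crank '0.05 0 0 0 0 0; 0.05 0 0 0 0 0; 0.04 0 0 0 0 0; 0 0 0 0 0 0; 0 0 0 0 0 0'
python3 -c "
from plan import *
s=telemetry.sense();p,r=pose(s);d=p[:2]-J;print(d@U,d@V,p[2],s['force'][:2]@U)"
```

```text
t: 19.9
tcp_pos: [0.4248, 0.2533, 0.0181]
tool_rot: [0.805, 0.593, -0.003, 0.0]
force: [-0.8, -15.7, 7.0]
finger_gap: 0.003
gripper_force: 7.4
-0.06296948971890602 0.0006156891908714393 0.01809873050990173 -15.2760982209515
```

```bash
python3 -m crank '0.02 0 0 0 0 0; 0.02 0 0 0 0 0; 0.02 0 0 0 0 0; 0 0 0 0 0 0; 0 0 0 0 0 0'
python3 -c "
from plan import *
s=telemetry.sense();p,r=pose(s);d=p[:2]-J;print(d@U,d@V,p[2],s['force'][:2]@U)"
```

```text
t: 20.4
tcp_pos: [0.4255, 0.2556, 0.0181]
tool_rot: [0.805, 0.593, -0.003, 0.0]
force: [-0.5, -15.3, 6.0]
finger_gap: -0.002
gripper_force: 7.4
-0.06060634130451484 0.0006120993476004637 0.01809054707993878 -14.736067456357613
```

```bash
python3 -m crank '0.02 0 0 0 0 0; 0.02 0 0 0 0 0; 0.02 0 0 0 0 0; 0 0 0 0 0 0; 0 0 0 0 0 0'
python3 - <<'E'
from plan import *
s=telemetry.sense();p,r=pose(s);d=p[:2]-J;print(d@U,d@V,p[2],s['force'][:2]@U)
E
```

```text
t: 20.9
tcp_pos: [0.4256, 0.2562, 0.0181]
tool_rot: [0.805, 0.594, -0.005, 0.001]
force: [0.2, -22.0, 7.8]
finger_gap: 0.003
gripper_force: 10.7
-0.059931303745734445 0.0007524725730930701 0.01810958971637333 -21.001433523489563
```

```bash
python3 -m crank '0.02 0 0 0 0 0; 0 0 0 0 0 0; 0 0 0 0 0 0; 0 0 0 0 0 0; 0 0 0 0 0 0'
python3 -m crank '0 0 0 0 0 0; 0 0 0 0 0 0; 0 0 0 0 0 0; 0 0 0 0 0 0; 0 0 0 0 0 0'
python3 - <<'E'
from plan import *
s=cam('top')
c=s['image'][180:270,145:245]; cv2.imwrite('pics/crop5.png',cv2.resize(c,None,fx=6,fy=6,interpolation=cv2.INTER_CUBIC)[...,::-1])
E
```

```text
t: 21.4
tcp_pos: [0.4255, 0.2563, 0.0181]
tool_rot: [0.805, 0.594, -0.006, 0.001]
force: [-0.8, -24.9, 9.5]
finger_gap: 0.002
gripper_force: 12.2
t: 21.9
tcp_pos: [0.4255, 0.2563, 0.0181]
tool_rot: [0.805, 0.594, -0.006, 0.001]
force: [0.5, -26.5, 9.5]
finger_gap: -0.002
gripper_force: 12.2
```

View pics/crop5.png

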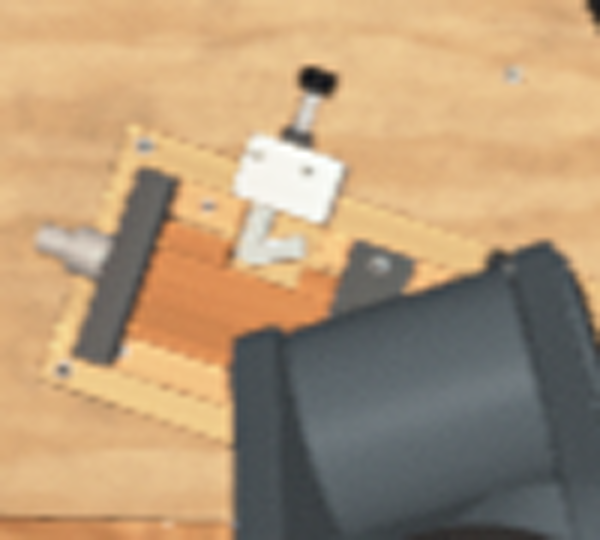

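The rail is hard against the stop, with the pusher pin's tail driven out at (60,240). The plunger has sprung out into the notch at (270,250). One more hold, then back off.

```bash
python3 -m crank '0 0 0 0 0 0; 0 0 0 0 0 0; 0 0 0 0 0 0; 0 0 0 0 0 0; 0 0 0 0 0 0'
python3 -m crank '-0.04 0 0 0 0 0; -0.04 0 0 0 0 0; -0.06 0 0 0 0 0; -0.1 0 0 0 0 0; -0.2 0 0 0 0 0'
python3 -m crank '-0.4 0 0 0 0 0; -0.4 0 0 0 0 0; -0.3 0 -0.3 0 0 0; 0 0 -0.6 0 0 0; 0 0 -0.6 0 0 0'
python3 -m crank '-0.5 0 -0.6 0 0 0; -0.8 0 -0.6 0 0 0; -0.8 0 -0.6 0 0 0; -0.8 0 0 0 0 0; -0.8 0 0 0 0 0'
python3 -m crank '-0.8 0 0 0 0 0; -0.5 0 0 0 0 0; 0 0 0 0 0 0; 0 0 0 0 0 0; 0 0 0 0 0 0'
python3 - <<'E'
from plan import *
s=cam('top'); P=cloud(s); q=P[200:285,150:300].reshape(-1,3)
d=q[:,:2]-J; x=d@U;y=d@V
m=(x>-.1)&(x<-.02)&(abs(y)<.026)&(q[:,2]>.026)&(q[:,2]<.037);print('rear',np.sort(x[m])[:5])
m=(x>.03)&(x<.09)&(abs(y)<.02)&(q[:,2]>.02)&(q[:,2]<.04);print('ztop',np.median(q[m][:,2]))
c=s['image'][180:290,145:350]; cv2.imwrite('pics/crop6.png',cv2.resize(c,None,fx=3.9,fy=3.9,interpolation=cv2.INTER_CUBIC)[...,::-1])
E
```

```text
t: 22.45
tcp_pos: [0.4255, 0.2563, 0.0181]
tool_rot: [0.805, 0.594, -0.006, 0.001]
force: [1.2, -25.1, 8.9]
finger_gap: 0.002
gripper_force: 12.2
t: 22.95
tcp_pos: [0.4238, 0.2451, 0.0181]
tool_rot: [0.806, 0.593, 0.001, 0.0]
force: [-0.2, -0.2, 0.2]
finger_gap: -0.004
gripper_force: 0.0
t: 23.45
tcp_pos: [0.4092, 0.2011, 0.079]
tool_rot: [0.806, 0.592, -0.001, -0.0]
force: [0.4, 0.6, 0.6]
finger_gap: -0.0
gripper_force: 0.0
t: 23.95
tcp_pos: [0.3655, 0.0597, 0.1516]
tool_rot: [0.806, 0.592, 0.001, 0.001]
force: [0.4, -0.4, 0.3]
finger_gap: -0.0
gripper_force: 0.0
t: 24.45
tcp_pos: [0.3505, 0.012, 0.1504]
tool_rot: [0.806, 0.592, 0.0, 0.0]
force: [0.5, 0.7, 0.0]
finger_gap: 0.003
gripper_force: 0.0
rear [-0.05301482 -0.05298587 -0.05291687 -0.052895   -0.05276055]
ztop 0.031559073159677146
```

View pics/crop6.png

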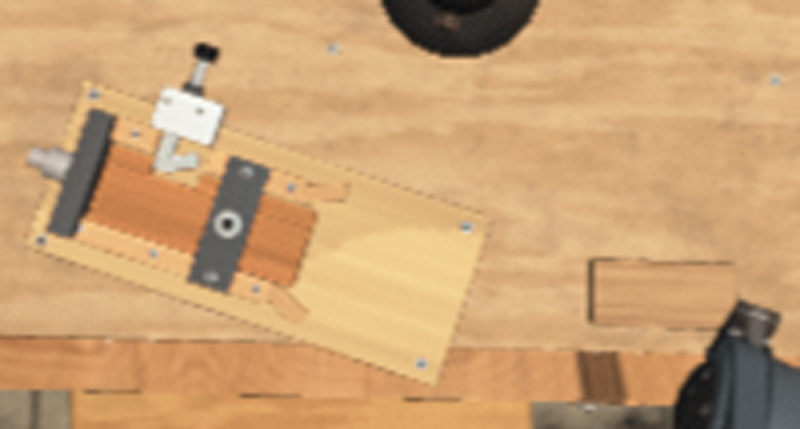

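The rail sits locked in the channel: its rear end is at jig x −53 mm, so its origin is at about +22 mm, and the plunger is in the notch at crop (175,160). The off-cut lies flat on the bench at (660,292), and the arm is clear.

```bash
python3 -c "
from station import manip
print(manip.sign_off())"
```

```text
the job is handed in; nothing more can be done
None
```

The job is handed in, though no verdict came back: the off-cut is flat on the bench, the rail is locked in the jig at about +22 mm with the plunger in its notch, and the arm stayed well away from the clamp, pliers and tape.

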